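# Fit the guide rod of the rotary board holder

### The arm

A 7-joint arm with a two-finger parallel gripper is mounted at the origin on the work surface. World frame = base frame: x ahead of the robot, y to its left, z up, the work surface at z = 0. Lengths are in mm, angles in rad, forces in N, time in s.
With the tool pointing down it reaches from about 400 to 875 mm from the base axis. Payload 4.4 kg.
Tool frame: the origin (TCP) lies between the finger pads; the fingertips stand 22 mm ahead of it and the grasp point (between the pads) lies 3 mm ahead of it; z points along the fingers, y is the line along which they close (so a half turn about z gives the same grasp; the last joint's range is limited). The gripper opens to 85 mm and grips with 20 to 120 N. Pads are 22 mm wide; open, the fingers measure 114 mm over their backs; the gripper's body (76 mm by 85 mm) begins 54 mm behind the grasp point. The pads swing forward as they close: fully open they stand 13 mm farther back than shut.
Start: joints at [-1.183, 0.628, 0.038, 1.517, -0.027, 0.996, -0.02], TCP at [284.93, 584.237, 253.313] pointing down, gripper open.
Joint ranges: [-3.06, 3.06], [-0.37, 2.12], [-1.25, 1.32], [0.18, 2.47], [-1.1, 4.24], [0.23, 1.98], [-2.94, 2.94]. Speed limits (rad/s): [2.57, 2.57, 3.14, 3.14, 3.14, 3.14, 3.14].

### API

Orientations are given as [roll, pitch, yaw] about the fixed x, y, z axes, in that order (R = Rz(yaw) Ry(pitch) Rx(roll)).
In Python, from cell import ctrl gives the robot as it stands.
- The arm moves only by the tool step_arm, never from a script. Its argument "plan" is a list of rows, each an object of numbers: "dx", "dy", "dz": the shift along the tool's x, y, z scaled (see below); "ax", "ay", "az": the turn, a rotation vector about the tool's x, y, z scaled (see below); "gripper": the opening, from 0 (shut) to 1 (fully open). A call has 1 to 20 rows; each row shifts and turns the commanded pose from where the row before left it, along the tool's axes as they then stand; what a row does not reach is not made up. The controller multiplies each number of a shift by 0.3 m and each number of a turn by 90 degrees. A row lasts 1/8 s, in which the tool goes at most 62.5 mm and 10.7 degrees, less where a joint would pass 70% of its speed; a pose out of reach is approached as far as the arm can. A call with a number of a shift or a turn outside -1 to 1 is refused whole. A call with a gripper value outside its range is refused whole. The fingers move at their own pace and stop on an object; the grip force is fixed at half the most. Time passes only in rows, so rows that do not move let the fingers close. It gives the time, the measured TCP pose, the force, the opening and the grip force at its end, in the units of the state.
- ctrl.read_state(): the state, without advancing time (a new reading comes with each control period).
- ctrl.get_image(name): name is "scene" or "top"; returns a dict with "color" (480x640x3 uint8, red, green, blue), "range_z" (480x640 float32, mm along the optical axis (not along the pixel's ray), 0 where there is no reading), "fx", "fy", "cx", "cy" (pixels), "k1" (the pictures are not rectified: a ray, as slopes to the right and down, at radius r is drawn at 1 + k1 r^2 times it, then the intrinsics apply), "T" (4x4, takes a point from camera to world coordinates). Camera axes: x right, y down, z forward; pixel columns grow to the right and rows downward; lengths in mm; the calibration is good to about 2 mm. A picture is of the moment at which its call begins.
- ctrl.finish_job(): hands the job in; it is judged then, once.
The state is a dict: "clock": time; "qpos": joint angles; "qd": joint speeds; "tau": joint torques, N m; "eef_pos": TCP position; "tool_rot": TCP orientation; "force": force on the tool from outside, world axes, zero at the start; "torque": the same for the moment, N m; "width": finger opening in mm; "gripper_force": force on a finger pad.
Only numpy, scipy, OpenCV 4.12 (cv2) and the standard library are available. Lean on these libraries where they do the work, as an engineer would, in place of code of your own. Each camera call takes 0.05 s, during which the arm holds its last target. There are 200 camera calls.

### The job

Turn the rotary board holder one click anticlockwise (seen from above), so that its clamp block no longer faces the microscope column. Then take the knobbed guide rod from the notched rest and thread it, nose first, through the bush in the clamp block and on through the bush in the jaw block, until its knob is fully home against the clamp block. Finish while still gripping the rod, holding it home so that I can tighten the clamp screw, and leave the two phones, the flux pot and the screwdriver where they are.

Things in the scene. Friction and masses are not known exactly. Their poses are not given: they have to be found in the camera images.
- turntable (a joint): angle of the board holder's turntable on the fixed base plate, rad: 0 at the click stop where it starts (clamp block facing the microscope column), growing anticlockwise seen from above; sprung click stops every 1.571. Left free it settles into the nearest stop within about 0.02; turning it past halfway to the next stop takes up to about 7 N at the finger post.
- hub (a point): centre of the aluminium turntable disc (160 mm diameter), on its upper face 36 mm above the bench, on the turning axis. Turntable axes: +x from the clamp block to the jaw block, the way the rod goes in; z up. The column (20 mm diameter, 235 mm high) stands 110 mm from the axis, on the -x side at stop 0, on +y at stop 1.571, the microscope hanging 100 mm beside it (then towards +x).
- post (a point): upright steel finger post for turning the turntable by, a pin of 12 mm diameter reaching from 36 to 78 mm above the bench; the point lies on its axis 60 mm above the bench, 70 mm from the hub along -y of the turntable; nothing else within 30 mm of the pin. Same axes as hub.
- clamp_bore (a point): centre of the bore's mouth on the outer face of the clamp block (aluminium, black thumb screw on top; 14 mm thick along the bore, 60 mm wide, top 92 mm, with screw 108 mm above the bench). Bore 12.5 mm diameter, level, 68 mm above the bench, on the turntable's centre line, 45 mm from its axis; the rod enters along +x (same axes as hub).
- jaw_bore (a point): centre of the mouth of the second bore, on the inner face of the jaw block (no screw on top, else like the clamp block), 76 mm beyond clamp_bore on the same line along +x; 14 mm deep, 12.5 mm diameter. Between the blocks is a gap of 62 mm with two fixed rods 22 mm to either side of the bore line. Same axes as hub.
- rod: loose guide rod, about 110 g: smooth steel shaft, 10 mm diameter, 105 mm long, its last 8 mm tapering to a 4.4 mm nose, on a round knurled aluminium knob, 24 mm diameter, 36 mm long. Origin on the axis at the shoulder where the shaft leaves the knob; +x along the shaft to the nose. Centre of mass 24 mm along +x. It starts level, axis 34 mm above the bench.
- knob (a point): middle of the knob on the rod's axis (18 mm behind the rod's origin), the place to grip it from above; same axes as the rod.
- tip (a point): the rod's nose end, on its axis; same axes as the rod.
- rest: fixed grey notched tool rest, 94 x 70 mm, 36 mm high, in whose two V notches the rod lies with the knob overhanging one end: origin at the underside's centre, +x along the rod towards its nose; the two notched rails, 8 mm thick, are at x = -35 and +35 mm, the rod's origin at x = -45 mm.
- phone_a: phone 150 x 74 x 8.5 mm with black frame lying on the bench, bystander; origin under its centre
- phone_b: phone 150 x 74 x 8.5 mm with white frame lying on the bench, bystander; origin under its centre
- flux_pot: small white pot with black lid, 42 mm diameter, 36 mm high, standing on the base plate under the microscope, bystander; origin under its centre
- driver: screwdriver with black handle, 170 mm long, lying on the bench, bystander; origin under its middle
There are look-alikes about, which are no part of the job. What is shaped like the rod but brown or orange is not meant.

How it is judged:
By the outcome, as a careful person would: the job done as asked, in the order asked, and still so for the second after the job is handed in, while the arm keeps its last pose, push and grip.
It also fails if it takes over 67 s, if anything falls off the work surface, if the arm or the gripper's body presses on something with over 40 N, if the wrist force passes 120 N, or if a joint passes its speed limit or range.

## Working session

There is one attempt and no reset: what is moved stays moved. The work goes in short steps, Python scripts to look and compute and a tool call to move; the robot and the scene stay as the last step left them, time stands still between calls to the robot, and variables do not carry over. Pictures are saved under pics/ and viewed, at most 12 in all, crops included, and the job is handed in when it is done.

Besides the shell and the picture viewer there is one more tool, called after "Request:" by a JSON object that holds its "name" and its "arguments", one argument or row to a line. step_arm: Moves the arm, as the interface text tells. Shifts and turns lie within -1 to 1; 1 stands for 0.3 m of shift or 90 degrees of turn. Its arguments: {"type":"object","properties":{"plan":{"type":"array"}},"required":["plan"]}

```bash
mkdir -p pics; ls; cat > h.py <<'E'
import numpy as np, cv2, pickle
from cell import ctrl
def grab(n):
    d=ctrl.get_image(n); pickle.dump(d,open(f'{n}.pkl','wb')); return d
def load(n): return pickle.load(open(f'{n}.pkl','rb'))
def ray(d,u,v):
    K=np.array([[d['fx'],0,d['cx']],[0,d['fy'],d['cy']],[0,0,1.]])
    p=cv2.undistortPoints(np.array([[[u,v]]],float),K,np.array([d['k1'],0,0,0,0.]))[0,0]
    return np.array([p[0],p[1],1.])
def onz(d,u,v,z):
    T=np.array(d['T']); r=T[:3,:3]@ray(d,u,v); o=T[:3,3]; return o+r*(z-o[2])/r[2]
def pt(d,u,v):
    T=np.array(d['T']); return T[:3,:3]@(ray(d,u,v)*d['range_z'][int(v),int(u)])+T[:3,3]
E
python3 - <<'E'
from h import *
for n in('scene','top'):
    d=grab(n); cv2.imwrite(f'pics/{n}0.png',d['color'][...,::-1]); print(n,np.round(d['T'],3).tolist(),d['fx'],d['k1'])
s=ctrl.read_state(); print({k:np.round(v,3).tolist() for k,v in s.items()})
E
```

```text
pics
scene [[-0.208, 0.611, -0.764, 1318.873], [0.978, 0.146, -0.15, 288.218], [0.02, -0.778, -0.628, 781.779], [0.0, 0.0, 0.0, 1.0]] 461.2203153883192 -0.006696012834301216
top [[0.054, -0.977, 0.206, 195.077], [-0.999, -0.053, 0.007, 95.432], [0.004, -0.206, -0.978, 1427.613], [0.0, 0.0, 0.0, 1.0]] 455.82903961145485 -0.08969824919730354
{'clock': 0.1, 'qpos': [-1.183, 0.629, 0.038, 1.518, -0.027, 0.996, -0.02], 'qd': [0.001, -0.003, -0.0, -0.002, 0.002, 0.0, 0.0], 'tau': [0.003, -56.453, 1.23, -19.397, 0.011, 0.005, -0.0], 'eef_pos': [284.687, 583.758, 252.474], 'tool_rot': [-3.14, 0.0, 2.688], 'force': [0.22, -0.396, -0.113], 'torque': [-0.014, 0.039, 0.003], 'gripper_force': 0.0, 'width': 85.322}
```

View pics/scene0.png

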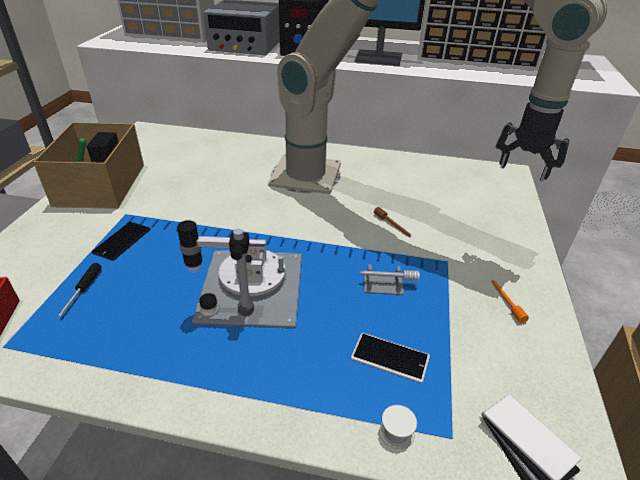

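View pics/top0.png

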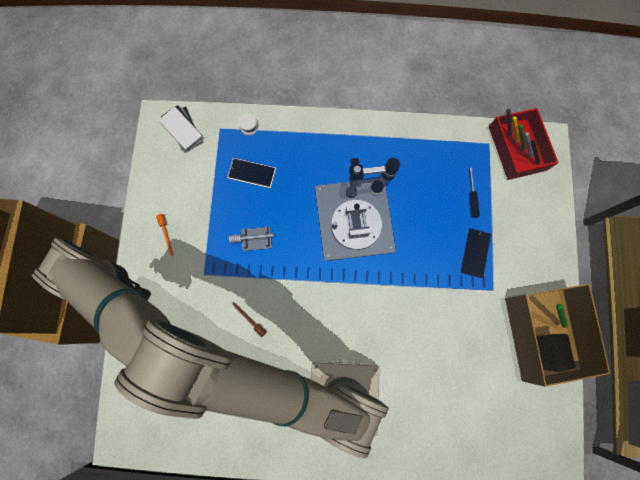

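Candidates for the rod: the silver rod in the rest (scene 390,275; top 252,238), the brown one (scene 392,222; top 250,318) and the orange one (scene 512,302; top 164,235). By the description it is the silver one, with its knob to the right in the scene view. I'll check it in a close crop.

```bash
python3 - <<'E'
from h import *
d=load('top'); c=d['color'][150:270,222:402,::-1]; cv2.imwrite('pics/topc.png',cv2.resize(c,None,fx=4.4,fy=4.4,interpolation=cv2.INTER_CUBIC))
d=load('scene'); c=d['color'][210:335,170:430,::-1]; cv2.imwrite('pics/scc.png',cv2.resize(c,None,fx=3,fy=3,interpolation=cv2.INTER_CUBIC))
E
```

```text
(no output)
```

View pics/topc.png

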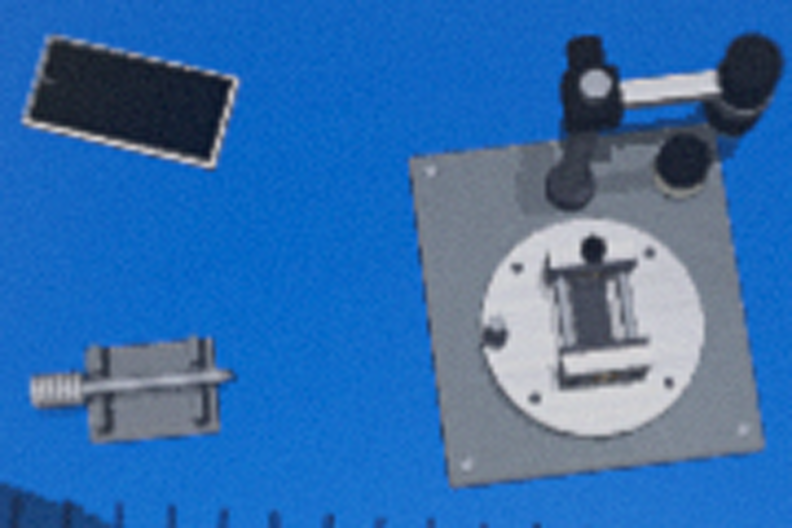

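View pics/scc.png

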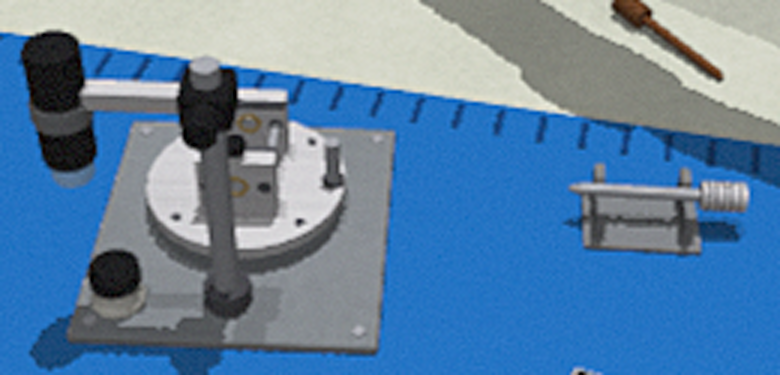

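The crops confirm it: silver knurled rod, knob at crop (55,390) in the top view, nose to the right. The clamp block with its screw (593,248) faces the column, and the post is at (493,328). Next I'll measure hub, post and rod.

```bash
python3 - <<'E'
from h import *
d=load('top'); hsv=cv2.cvtColor(d['color'],cv2.COLOR_RGB2HSV); 
m=((hsv[...,2]>185)&(hsv[...,1]<60)).astype(np.uint8); m[:180]=0;m[270:]=0;m[:,:320]=0;m[:,400:]=0
n,l,st,ce=cv2.connectedComponentsWithStats(m); i=1+st[1:,4].argmax(); 
cs=max(cv2.findContours((l==i).astype(np.uint8),0,1)[0],key=cv2.contourArea)
P=np.array([onz(d,*p[0],36)[:2] for p in cv2.convexHull(cs)]); (c,r)=cv2.minEnclosingCircle(P.astype(np.float32))
A=np.c_[2*P,np.ones(len(P))];s=np.linalg.lstsq(A,(P**2).sum(1),rcond=None)[0]; print('disc',c,r,s[:2],np.sqrt(s[2]+s[0]**2+s[1]**2))
f=lambda x,y:(x/4.4+222-.4,y/4.4+150-.4)
for n,p,z in [('post top',(495,322),78),('screw',(594,243),108),('knob end',(31,390),34),('shoulder',(82,387),34),('nose',(233,376),34),('pl',(411,157),9),('pr',(715,130),9),('bl',(452,487),9),('br',(763,450),9)]:
    print(n,onz(d,*f(*p),z).round(1),pt(d,*f(*p)).round(1))
d=load('scene'); g=lambda x,y:(x/3+170-.3,y/3+210-.3)
for n,p,z in [('post top',(332,142),78),('knob end',(748,197),34),('shoulder',(701,194),34),('nose',(571,188),34)]:
    print(n,onz(d,*g(*p),z).round(1))
E
```

```text
disc (532.8168334960938, -13.36604118347168) 78.85563659667969 [532.87185548 -13.42161191] 78.33254997488068
post top [521.3  57.3  78. ] [522.8  57.1  71.8]
screw [573.2  -6.9 108. ] [574.1  -7.2 104.9]
knob end [464.5 383.1  34. ] [470.2 389.1   4.6]
shoulder [468.6 346.9  34. ] [468.5 346.7  34.8]
nose [482.5 240.1  34. ] [489.1 243.4   1.9]
pl [660.2 123.2   9. ] [6.630e+02 1.233e+02 3.000e-01]
pr [ 694.  -101.8    9. ] [649.2 -84.1 136.2]
bl [415.2  80.4   9. ] [415.1  80.4   9.8]
br [ 454.  -141.8    9. ] [ 454.3 -142.1    7.2]
post top [523.4  57.2  78. ]
knob end [462.5 384.5  34. ]
shoulder [467.6 347.4  34. ]
nose [484.5 244.5  34. ]
```

Heights, sizes and reach agree: disc radius 78, post 71 from the hub, rod length 106. Hub is at (533,-13), board yaw about 9°, rod heading about -81.6°. First move is to above the post.

Request:
{"name": "step_arm", "arguments": {
  "plan": [
    {"dx":-0.05,"dy":-0.04,"gripper":0.35},
    {"dx":-0.098,"dy":-0.082,"dz":0.015,"gripper":0.35},
    {"dx":-0.098,"dy":-0.082,"dz":0.015,"gripper":0.35},
    {"dx":-0.098,"dy":-0.082,"dz":0.015,"gripper":0.35},
    {"dx":-0.098,"dy":-0.082,"dz":0.015,"gripper":0.35},
    {"dx":-0.098,"dy":-0.082,"dz":0.015,"gripper":0.35},
    {"dx":-0.098,"dy":-0.082,"dz":0.015,"gripper":0.35},
    {"dx":-0.098,"dy":-0.082,"dz":0.015,"gripper":0.35},
    {"dx":-0.098,"dy":-0.082,"dz":0.015,"gripper":0.35},
    {"dx":-0.098,"dy":-0.082,"dz":0.015,"gripper":0.35},
    {"dx":-0.098,"dy":-0.082,"dz":0.015,"gripper":0.35},
    {"dx":-0.098,"dy":-0.082,"dz":0.015,"gripper":0.35},
    {"dx":-0.098,"dy":-0.082,"dz":0.015,"gripper":0.35},
    {"dx":-0.098,"dy":-0.082,"dz":0.015,"gripper":0.35},
    {"dx":-0.098,"dy":-0.082,"dz":0.015,"gripper":0.35},
    {"dx":-0.06,"dy":-0.04,"dz":0.015,"gripper":0.35},
    {"az":0.1,"gripper":0.35},
    {"az":0.1,"gripper":0.35},
    {"az":0.1,"gripper":0.35},
    {"az":0.1,"gripper":0.35}
  ]
}}

```text
invalid input
```

```bash
cat > plan.py <<'E'
import sys; from h import *
from scipy.spatial.transform import Rotation as R
def S():
    s=ctrl.read_state(); return np.array(s['eef_pos']),R.from_euler('xyz',s['tool_rot']),s
def to(x,y,z,ty=None):
    "shift in tool axes/300 and turn/90deg to reach TCP x,y,z with tool y at ty deg, tool down"
    p,r,s=S(); print('clock',s['clock'],'pos',p.round(1),'F',np.round(s['force'],1),'w',round(float(s['width']),1))
    print('shift',(r.inv().apply(np.array([x,y,z])-p)/300).round(4))
    if ty is not None:
        yaw=np.radians(ty+90); t=R.from_euler('xyz',[np.pi,0,yaw]); v=(r.inv()*t).as_rotvec()
        print('turn',(np.degrees(v)/90).round(4),'then shift',(t.inv().apply(np.array([x,y,z])-p)/300).round(4))
E
python3 -c "
from plan import *
to(522.5,57.3,68,8.8)"
```

```text
clock 0.1 pos [284.7 583.8 252.5] F [ 0.2 -0.4 -0.1] w 85.3
shift [-1.4817 -1.2287  0.6171]
turn [-1.000e-03  5.000e-04  6.133e-01] then shift [-1.8555  0.5149  0.6149]
```

Request:
{"name": "step_arm", "arguments": {
  "plan": [
    {"dx":-0.05,"dy":-0.04,"dz":0,"ax":0,"ay":0,"az":0,"gripper":0.35}
  ]
}}

```text
clock: 0.22
eef_pos: [292.0, 567.2, 252.6]
tool_rot: [-3.141, -0.001, 2.69]
force: [0.3, -0.8, 0.1]
width: 69.7
gripper_force: 0.0
```

All seven keys are needed in every row.

Request:
{"name": "step_arm", "arguments": {
  "plan": [
    {"dx":-0.098,"dy":-0.082,"dz":0.015,"ax":0,"ay":0,"az":0,"gripper":0.35},
    {"dx":-0.098,"dy":-0.082,"dz":0.015,"ax":0,"ay":0,"az":0,"gripper":0.35},
    {"dx":-0.098,"dy":-0.082,"dz":0.015,"ax":0,"ay":0,"az":0,"gripper":0.35},
    {"dx":-0.098,"dy":-0.082,"dz":0.015,"ax":0,"ay":0,"az":0,"gripper":0.35},
    {"dx":-0.098,"dy":-0.082,"dz":0.015,"ax":0,"ay":0,"az":0,"gripper":0.35},
    {"dx":-0.098,"dy":-0.082,"dz":0.015,"ax":0,"ay":0,"az":0,"gripper":0.35},
    {"dx":-0.098,"dy":-0.082,"dz":0.015,"ax":0,"ay":0,"az":0,"gripper":0.35},
    {"dx":-0.098,"dy":-0.082,"dz":0.015,"ax":0,"ay":0,"az":0,"gripper":0.35},
    {"dx":-0.098,"dy":-0.082,"dz":0.015,"ax":0,"ay":0,"az":0,"gripper":0.35},
    {"dx":-0.098,"dy":-0.082,"dz":0.015,"ax":0,"ay":0,"az":0,"gripper":0.35},
    {"dx":-0.098,"dy":-0.082,"dz":0.015,"ax":0,"ay":0,"az":0,"gripper":0.35},
    {"dx":-0.098,"dy":-0.082,"dz":0.015,"ax":0,"ay":0,"az":0,"gripper":0.35},
    {"dx":-0.098,"dy":-0.082,"dz":0.015,"ax":0,"ay":0,"az":0,"gripper":0.35},
    {"dx":-0.098,"dy":-0.082,"dz":0.015,"ax":0,"ay":0,"az":0,"gripper":0.35},
    {"dx":-0.06,"dy":-0.04,"dz":0.015,"ax":0,"ay":0,"az":0,"gripper":0.35},
    {"dx":0,"dy":0,"dz":0,"ax":0,"ay":0,"az":0.1,"gripper":0.35},
    {"dx":0,"dy":0,"dz":0,"ax":0,"ay":0,"az":0.1,"gripper":0.35},
    {"dx":0,"dy":0,"dz":0,"ax":0,"ay":0,"az":0.1,"gripper":0.35},
    {"dx":0,"dy":0,"dz":0,"ax":0,"ay":0,"az":0.1,"gripper":0.35},
    {"dx":0,"dy":0,"dz":0,"ax":0,"ay":0,"az":0.1,"gripper":0.35}
  ]
}}

```text
clock: 2.72
eef_pos: [522.1, 56.8, 185.9]
tool_rot: [-3.141, 0.0, 1.896]
force: [0.2, 0.1, 0.6]
width: 29.9
gripper_force: 0.0
```

```bash
python3 -c "
from plan import *
to(522.5,57.3,68,8.8)"
```

```text
clock 2.725 pos [522.1  56.8 185.9] F [0.2 0.1 0.6] w 29.9
shift [0.0014 0.002  0.393 ]
turn [-0.0004  0.0002  0.1091] then shift [0.0016 0.0015 0.393 ]
```

Request:
{"name": "step_arm", "arguments": {
  "plan": [
    {"dx":0,"dy":0,"dz":0,"ax":0,"ay":0,"az":0.109,"gripper":0.35},
    {"dx":0,"dy":0.002,"dz":0.1,"ax":0,"ay":0,"az":0,"gripper":0.35},
    {"dx":0,"dy":0,"dz":0.1,"ax":0,"ay":0,"az":0,"gripper":0.35},
    {"dx":0,"dy":0,"dz":0.08,"ax":0,"ay":0,"az":0,"gripper":0.35},
    {"dx":0,"dy":0,"dz":0.06,"ax":0,"ay":0,"az":0,"gripper":0.35},
    {"dx":0,"dy":0,"dz":0.05,"ax":0,"ay":0,"az":0,"gripper":0.35},
    {"dx":0,"dy":0,"dz":0,"ax":0,"ay":0,"az":0,"gripper":0.3}
  ]
}}

```text
clock: 3.6
eef_pos: [522.7, 57.6, 68.1]
tool_rot: [-3.139, 0.0, 1.73]
force: [-0.1, 0.1, 0.3]
width: 25.3
gripper_force: 0.0
```

```bash
python3 - <<'E'
from plan import *
p,r,s=S(); h=np.array([532.9,-13.4]); print(p,s['force'],np.degrees(r.as_euler('xyz')),s['width'])
d=p[:2]-h; print(np.hypot(*d),np.degrees(np.arctan2(d[1],d[0])))
x=r.apply([1,0,0]);y=r.apply([0,1,0]); print(x,y)
d=grab('scene'); c=d['color'][170:335,170:430,::-1]; cv2.imwrite('pics/s1.png',cv2.resize(c,None,fx=3,fy=3))
E
```

```text
[522.6724983   57.56074145  68.09793767] [-0.08830411  0.12745856  0.25957954] [-1.79878121e+02  4.28823051e-03  9.91425731e+01] 25.344431453153216
71.69399290148702 98.2015049925935
[-1.58891711e-01  9.87296014e-01 -7.48437415e-05] [ 0.98729381  0.15889119 -0.00212719]
```

View pics/s1.png

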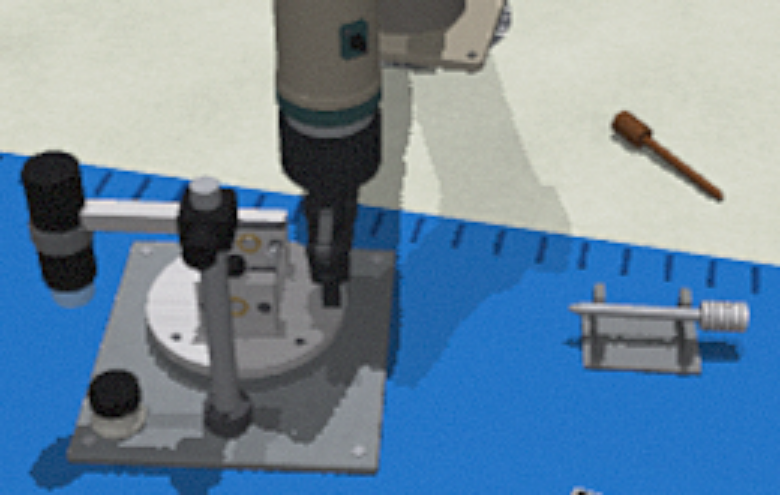

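The fingers straddle the post at picture (333,290), and the rod and bystanders are unchanged. I'll turn it gently.

Request:
{"name": "step_arm", "arguments": {
  "plan": [
    {"dx":-0.001,"dy":-0.0204,"dz":0,"ax":0,"ay":0,"az":-0.0556,"gripper":0.3},
    {"dx":-0.001,"dy":-0.0204,"dz":0,"ax":0,"ay":0,"az":-0.0556,"gripper":0.3},
    {"dx":-0.001,"dy":-0.0204,"dz":0,"ax":0,"ay":0,"az":-0.0556,"gripper":0.3},
    {"dx":-0.001,"dy":-0.0204,"dz":0,"ax":0,"ay":0,"az":-0.0556,"gripper":0.3},
    {"dx":-0.001,"dy":-0.0204,"dz":0,"ax":0,"ay":0,"az":-0.0556,"gripper":0.3}
  ]
}}

```text
clock: 4.28
eef_pos: [498.6, 48.3, 70.0]
tool_rot: [3.135, 0.003, 2.172]
force: [4.9, 3.4, -4.7]
width: 26.1
gripper_force: 3.2
```

```bash
cat > arc.py <<'E'
from plan import *
p,r,s=S(); h=np.array([532.9,-13.4]); d=p[:2]-h; y=r.apply([0,1,0])
print(p.round(1),s['force'],'r',np.hypot(*d),'ang',np.degrees(np.arctan2(d[1],d[0]))%360,'tooly+90',np.degrees(np.arctan2(y[1],y[0]))+90,s['width'])
E
python3 arc.py
```

```text
[498.6  48.3  70. ] [ 4.88470839  3.39529395 -4.70531129] r 70.58989534173031 ang 119.03762557572723 tooly+90 124.45141785592907 26.078648863727192
```

Request:
{"name": "step_arm", "arguments": {
  "plan": [
    {"dx":-0.001,"dy":-0.0204,"dz":0,"ax":0,"ay":0,"az":-0.0556,"gripper":0.3},
    {"dx":-0.001,"dy":-0.0204,"dz":0,"ax":0,"ay":0,"az":-0.0556,"gripper":0.3},
    {"dx":-0.001,"dy":-0.0204,"dz":0,"ax":0,"ay":0,"az":-0.0556,"gripper":0.3},
    {"dx":-0.001,"dy":-0.0204,"dz":0,"ax":0,"ay":0,"az":-0.0556,"gripper":0.3},
    {"dx":-0.001,"dy":-0.0204,"dz":0,"ax":0,"ay":0,"az":-0.0556,"gripper":0.3},
    {"dx":-0.001,"dy":-0.0204,"dz":0,"ax":0,"ay":0,"az":-0.0556,"gripper":0.3},
    {"dx":-0.001,"dy":-0.0204,"dz":0,"ax":0,"ay":0,"az":-0.0556,"gripper":0.3}
  ]
}}

```text
clock: 5.15
eef_pos: [470.0, 13.9, 69.8]
tool_rot: [3.141, 0.002, 2.783]
force: [0.3, -0.5, 0.2]
width: 25.6
gripper_force: 0.0
```

```bash
python3 arc.py
```

```text
[470.   13.9  69.8] [ 0.29368963 -0.45786616  0.18230977] r 68.56491775329232 ang 156.54369805896874 tooly+90 159.45766721125267 25.628597317053234
```

Request:
{"name": "step_arm", "arguments": {
  "plan": [
    {"dx":-0.0005,"dy":-0.0204,"dz":0,"ax":0,"ay":0,"az":-0.0556,"gripper":0.3},
    {"dx":-0.0005,"dy":-0.0204,"dz":0,"ax":0,"ay":0,"az":-0.0556,"gripper":0.3},
    {"dx":0,"dy":-0.0204,"dz":0,"ax":0,"ay":0,"az":-0.0556,"gripper":0.3},
    {"dx":0,"dy":-0.0204,"dz":0,"ax":0,"ay":0,"az":-0.0556,"gripper":0.3},
    {"dx":0,"dy":-0.0204,"dz":0,"ax":0,"ay":0,"az":-0.0556,"gripper":0.3},
    {"dx":0,"dy":-0.0204,"dz":0,"ax":0,"ay":0,"az":-0.0556,"gripper":0.3},
    {"dx":0,"dy":0,"dz":0,"ax":0,"ay":0,"az":0,"gripper":0.35},
    {"dx":0,"dy":0,"dz":0,"ax":0,"ay":0,"az":0,"gripper":0.35}
  ]
}}

```text
clock: 6.15
eef_pos: [464.8, -22.3, 69.3]
tool_rot: [-3.141, 0.001, -2.981]
force: [-1.1, 0.6, -0.2]
width: 30.1
gripper_force: 0.0
```

```bash
python3 arc.py
```

```text
[464.8 -22.3  69.3] [-1.14376478  0.61265407 -0.16902248] r 68.64816731084339 ang 187.47187930803128 tooly+90 189.1831903514174 30.117778895379715
```

Request:
{"name": "step_arm", "arguments": {
  "plan": [
    {"dx":0,"dy":0,"dz":-0.08,"ax":0,"ay":0,"az":0,"gripper":0.35},
    {"dx":0,"dy":0,"dz":-0.11,"ax":0,"ay":0,"az":0,"gripper":0.35},
    {"dx":0,"dy":0,"dz":-0.11,"ax":0,"ay":0,"az":0,"gripper":0.35},
    {"dx":-0.019,"dy":0.116,"dz":0,"ax":0,"ay":0,"az":0,"gripper":0.6},
    {"dx":-0.019,"dy":0.116,"dz":0,"ax":0,"ay":0,"az":0,"gripper":0.6},
    {"dx":-0.019,"dy":0.116,"dz":0,"ax":0,"ay":0,"az":0,"gripper":0.6},
    {"dx":-0.019,"dy":0.116,"dz":0,"ax":0,"ay":0,"az":0,"gripper":0.6},
    {"dx":-0.019,"dy":0.116,"dz":0,"ax":0,"ay":0,"az":0,"gripper":0.6},
    {"dx":-0.019,"dy":0.116,"dz":0,"ax":0,"ay":0,"az":0,"gripper":0.6},
    {"dx":-0.019,"dy":0.116,"dz":0,"ax":0,"ay":0,"az":0,"gripper":0.6},
    {"dx":-0.019,"dy":0.116,"dz":0,"ax":0,"ay":0,"az":0,"gripper":0.6},
    {"dx":-0.019,"dy":0.116,"dz":0,"ax":0,"ay":0,"az":0,"gripper":0.6},
    {"dx":-0.019,"dy":0.116,"dz":0,"ax":0,"ay":0,"az":0,"gripper":0.6},
    {"dx":-0.019,"dy":0.116,"dz":0,"ax":0,"ay":0,"az":0,"gripper":0.6},
    {"dx":0,"dy":0,"dz":0,"ax":0,"ay":0,"az":0.1,"gripper":0.6},
    {"dx":0,"dy":0,"dz":0,"ax":0,"ay":0,"az":0.1,"gripper":0.6},
    {"dx":0,"dy":0,"dz":0,"ax":0,"ay":0,"az":0.1,"gripper":0.6},
    {"dx":0,"dy":0,"dz":0,"ax":0,"ay":0,"az":0.1,"gripper":0.6},
    {"dx":0,"dy":0,"dz":0,"ax":0,"ay":0,"az":0.1,"gripper":0.6},
    {"dx":0,"dy":0,"dz":0,"ax":0,"ay":0,"az":0.1,"gripper":0.6}
  ]
}}

```text
clock: 8.65
eef_pos: [464.2, 365.9, 158.9]
tool_rot: [-3.142, -0.0, 2.355]
force: [0.1, -0.3, -0.0]
width: 50.9
gripper_force: 0.0
```

Request:
{"name": "step_arm", "arguments": {
  "plan": [
    {"dx":0,"dy":0,"dz":0,"ax":0,"ay":0,"az":0.1,"gripper":0.6},
    {"dx":0,"dy":0,"dz":0,"ax":0,"ay":0,"az":0.1,"gripper":0.6},
    {"dx":0,"dy":0,"dz":0,"ax":0,"ay":0,"az":0.1,"gripper":0.6},
    {"dx":0,"dy":0,"dz":0,"ax":0,"ay":0,"az":0.108,"gripper":0.6}
  ]
}}

```text
clock: 9.15
eef_pos: [464.2, 366.0, 158.9]
tool_rot: [-3.141, -0.0, 1.714]
force: [0.1, 0.0, -0.3]
width: 51.4
gripper_force: 0.0
```

```bash
python3 - <<'E'
from plan import *
to(465.4,364.9,37,8.4)
d=grab('top'); c=d['color'][150:270,222:402,::-1]; cv2.imwrite('pics/t2.png',cv2.resize(c,None,fx=4.4,fy=4.4,interpolation=cv2.INTER_CUBIC))
d=grab('scene')
E
```

```text
clock 9.15 pos [464.2 366.  158.9] F [ 0.1  0.  -0.3] w 51.4
shift [-0.0043  0.0035  0.4064]
turn [-0.0001 -0.0003 -0.0021] then shift [-0.0041  0.0034  0.4064]
```

View pics/t2.png

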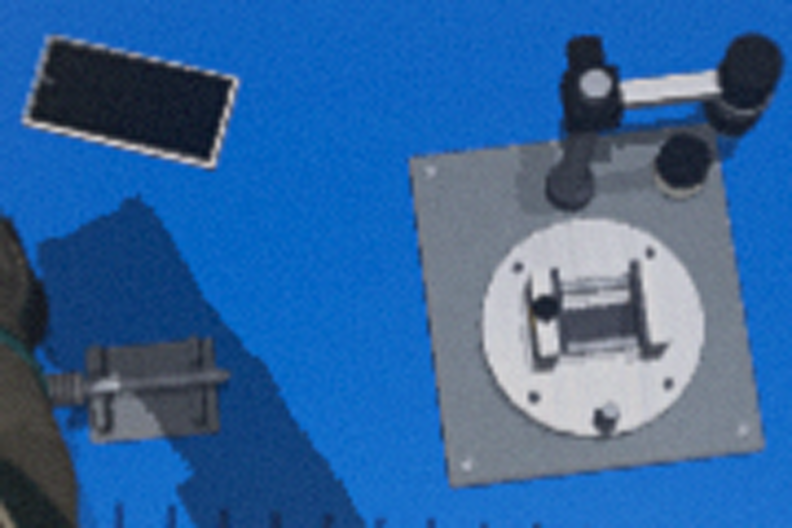

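The turntable has clicked: clamp with screw at (545,305), post at (607,412), bystanders unmoved. Now I'll descend on the knob and close.

Request:
{"name": "step_arm", "arguments": {
  "plan": [
    {"dx":-0.004,"dy":0.0035,"dz":0.08,"ax":0,"ay":0,"az":0,"gripper":0.6},
    {"dx":0,"dy":0,"dz":0.1,"ax":0,"ay":0,"az":0,"gripper":0.6},
    {"dx":0,"dy":0,"dz":0.1,"ax":0,"ay":0,"az":0,"gripper":0.6},
    {"dx":0,"dy":0,"dz":0.07,"ax":0,"ay":0,"az":0,"gripper":0.6},
    {"dx":0,"dy":0,"dz":0.035,"ax":0,"ay":0,"az":0,"gripper":0.6},
    {"dx":0,"dy":0,"dz":0.02,"ax":0,"ay":0,"az":0,"gripper":0.6},
    {"dx":0,"dy":0,"dz":0,"ax":0,"ay":0,"az":0,"gripper":0.45},
    {"dx":0,"dy":0,"dz":0,"ax":0,"ay":0,"az":0,"gripper":0.35},
    {"dx":0,"dy":0,"dz":0,"ax":0,"ay":0,"az":0,"gripper":0.3}
  ]
}}

```text
clock: 10.38
eef_pos: [466.3, 364.8, 38.0]
tool_rot: [3.141, -0.001, 1.72]
force: [-0.7, -0.3, -0.5]
width: 26.0
gripper_force: 0.0
```

```bash
python3 - <<'E'
from plan import *
to(465.4,364.9,37,8.4)
d=load('top'); f=lambda x,y:(x/4.4+222-.4,y/4.4+150-.4)
h=np.array([532.9,-13.4])
for n,p,z in [('post',(606,409),78),('screw',(545,306),108),('clamp far top corner',(532,267),92),('jaw top far',(634,262),92)]:
    q=onz(d,*f(*p),z); e=q[:2]-h; print(n,q.round(1),np.hypot(*e).round(1),np.degrees(np.arctan2(e[1],e[0])).round(2))
d=grab('scene'); c=d['color'][210:335,170:430,::-1]; cv2.imwrite('pics/s3.png',cv2.resize(c,None,fx=3,fy=3,interpolation=cv2.INTER_CUBIC))
E
```

```text
clock 10.375 pos [466.3 364.8  38. ] F [-0.7 -0.3 -0.5] w 26.0
shift [ 0.0009 -0.003   0.0032]
turn [ 0.0006 -0.0004  0.0017] then shift [ 0.0009 -0.003   0.0032]
post [464.2 -21.7  78. ] 69.2 -173.14
screw [527.1  24.7 108. ] 38.6 98.7
clamp far top corner [558.3  34.   92. ] 53.7 61.83
jaw top far [565.7 -36.2  92. ] 40.0 -34.84
```

View pics/s3.png

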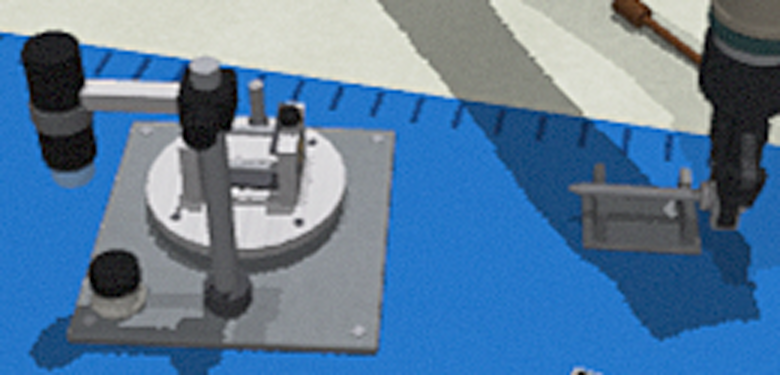

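Knob lies between the fingers at (728,200); closing and lifting.

Request:
{"name": "step_arm", "arguments": {
  "plan": [
    {"dx":0,"dy":-0.002,"dz":0.003,"ax":0,"ay":0,"az":0,"gripper":0.2},
    {"dx":0,"dy":0,"dz":0,"ax":0,"ay":0,"az":0,"gripper":0},
    {"dx":0,"dy":0,"dz":0,"ax":0,"ay":0,"az":0,"gripper":0},
    {"dx":0,"dy":0,"dz":0,"ax":0,"ay":0,"az":0,"gripper":0}
  ]
}}

```text
clock: 10.92
eef_pos: [466.0, 364.7, 37.4]
tool_rot: [3.14, -0.001, 1.72]
force: [-0.8, 0.4, 5.7]
width: 22.5
gripper_force: 58.5
```

Request:
{"name": "step_arm", "arguments": {
  "plan": [
    {"dx":0,"dy":0,"dz":-0.03,"ax":0,"ay":0,"az":0,"gripper":0},
    {"dx":0,"dy":0,"dz":-0.04,"ax":0,"ay":0,"az":0,"gripper":0},
    {"dx":0,"dy":0,"dz":-0.045,"ax":0,"ay":0,"az":0,"gripper":0},
    {"dx":0,"dy":0,"dz":0,"ax":0,"ay":0,"az":0,"gripper":0}
  ]
}}

```text
clock: 11.42
eef_pos: [466.2, 365.0, 72.4]
tool_rot: [3.139, -0.001, 1.72]
force: [-0.1, 0.2, -1.7]
width: 22.1
gripper_force: 58.7
```

```bash
python3 - <<'E'
from plan import *
h=np.array([532.9,-13.4]); a=np.radians(98.6); t=h+(45+105+30+18)*np.array([np.cos(a),np.sin(a)]); print(t)
to(*t,71,8.6)
E
```

```text
[503.292002   182.37376345]
clock 11.425 pos [466.2 365.   72.4] F [-0.1  0.2 -1.7] w 22.1
shift [-0.6204  0.0318  0.0039]
turn [ 0.0015 -0.0009 -0.0006] then shift [-0.6204  0.0312  0.0047]
```

Request:
{"name": "step_arm", "arguments": {
  "plan": [
    {"dx":-0.05,"dy":0.004,"dz":0,"ax":0,"ay":0,"az":0,"gripper":0},
    {"dx":-0.08,"dy":0.004,"dz":0.001,"ax":0,"ay":0,"az":0,"gripper":0},
    {"dx":-0.08,"dy":0.004,"dz":0.001,"ax":0,"ay":0,"az":0,"gripper":0},
    {"dx":-0.08,"dy":0.004,"dz":0.001,"ax":0,"ay":0,"az":0,"gripper":0},
    {"dx":-0.08,"dy":0.004,"dz":0.001,"ax":0,"ay":0,"az":0,"gripper":0},
    {"dx":-0.08,"dy":0.004,"dz":0,"ax":0,"ay":0,"az":0,"gripper":0},
    {"dx":-0.08,"dy":0.004,"dz":0,"ax":0,"ay":0,"az":0,"gripper":0},
    {"dx":-0.06,"dy":0.003,"dz":0,"ax":0,"ay":0,"az":0,"gripper":0},
    {"dx":-0.03,"dy":0,"dz":0,"ax":0,"ay":0,"az":0,"gripper":0},
    {"dx":0,"dy":0,"dz":0,"ax":0,"ay":0,"az":0,"gripper":0},
    {"dx":0,"dy":0,"dz":0,"ax":0,"ay":0,"az":0,"gripper":0}
  ]
}}

```text
clock: 12.8
eef_pos: [502.0, 182.9, 69.7]
tool_rot: [-3.142, -0.001, 1.721]
force: [0.3, -0.5, -1.3]
width: 22.4
gripper_force: 58.7
```

```bash
python3 - <<'E'
from plan import *
h=np.array([532.9,-13.4]); a=np.radians(98.6); t=h+(45+105+30+18)*np.array([np.cos(a),np.sin(a)])
to(*t,71,8.6)
a=grab('top')['color'][185:255,290:400,::-1]; b=grab('scene')['color'][215:290,220:370,::-1]
a=cv2.resize(a,None,fx=4,fy=4,interpolation=cv2.INTER_CUBIC); b=cv2.resize(b,None,fx=4,fy=4,interpolation=cv2.INTER_CUBIC)
o=np.zeros((580,600,3),np.uint8); o[:280,:440]=a; o[280:]=b; cv2.imwrite('pics/m4.png',o)
E
```

```text
clock 12.8 pos [502.  182.9  69.7] F [ 0.3 -0.5 -1.3] w 22.4
shift [-0.0025  0.004  -0.0044]
turn [-0.     -0.0006  0.0002] then shift [-0.0025  0.004  -0.0044]
```

View pics/m4.png

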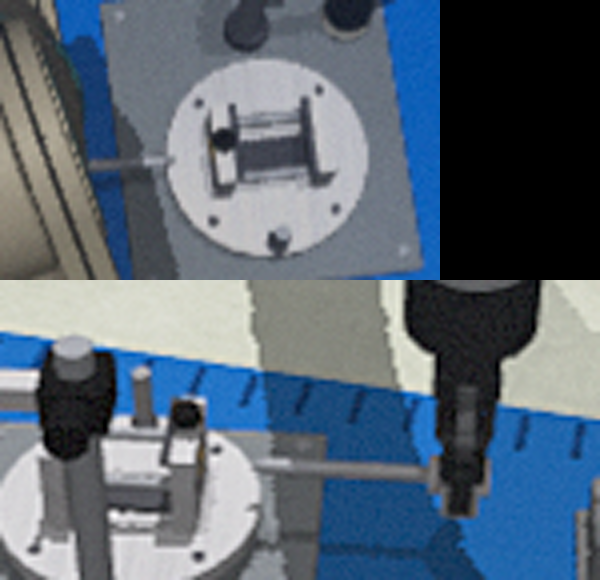

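The nose is short of the clamp block in both views: top panel nose about (172,159), clamp screw (224,138); scene panel rod about (260–430, 465). Next: the rod's axis from both views against the bore line.

```bash
python3 - <<'E'
from plan import *
p,r,s=S(); h=np.array([532.9,-13.4])
def cen(n,cols,row,hw=5):
    d=load(n); g=cv2.GaussianBlur(d['color'],(1,1),0).astype(float); out=[]
    for c in cols:
        rr=np.arange(int(round(row(c)))-hw,int(round(row(c)))+hw+1)
        v=g[rr,c]; v=v[:,0]-0.5*v[:,2]   # red minus half blue: grey rod vs blue mat
        bg=np.linspace((v[0]+v[1])/2,(v[-1]+v[-2])/2,len(v)); w=np.clip(v-bg,0,None); w[w<.3*w.max()]=0
        out.append((c,(w*rr).sum()/w.sum()))
    return d,np.array(out)
def plane(d,pts):
    k=np.polyfit(pts[:,0],pts[:,1],1); res=pts[:,1]-np.polyval(k,pts[:,0]); print('fit',k.round(3),'rms',res.std().round(2))
    T=np.array(d['T']); a,b=[T[:3,:3]@ray(d,c,np.polyval(k,c)) for c in pts[[0,-1],0]]
    n=np.cross(a,b); return n/np.linalg.norm(n),T[:3,3]
d1,p1=cen('top',range(315,330),lambda c:225.9-(c-315)*.075)
d2,p2=cen('scene',range(300,325),lambda c:261.5+(c-290)*.06)
n1,o1=plane(d1,p1); n2,o2=plane(d2,p2)
u=np.cross(n1,n2); u/=np.linalg.norm(u); u*=-np.sign(u[1])
q=np.linalg.solve(np.array([n1,n2,u]),[n1@o1,n2@o2,u@p]); print('point near tcp',q.round(1),'dir',u.round(3),'head',np.degrees(np.arctan2(u[1],u[0])).round(2),'pitch',np.degrees(np.arcsin(u[2])).round(2))
nose=q+u*123; print('nose',nose.round(1),'tcp',p.round(1))
a=np.radians(98.6); e=np.array([np.cos(a),np.sin(a)]); l=np.array([-e[1],e[0]])
for n,x in(('knob',q),('nose',nose)): print(n,'along',(x[:2]-h)@e,'lateral',(x[:2]-h)@l,'z',x[2])
print('l',l,'tcp lat',(p[:2]-h)@l)
E
```

```text
fit [-1.04000e-01  2.58818e+02] rms 0.48
fit [4.8000e-02 2.4733e+02] rms 0.12
point near tcp [500.5 182.7  64.3] dir [ 0.16  -0.987  0.001] head -80.78 pitch 0.05
nose [520.2  61.3  64.4] tcp [502.  183.   69.7]
knob along 198.78030005189729 lateral 2.7275571587384775 z 64.28378813669096
nose along 75.78763611716394 lateral 1.3890489297057125 z 64.3978668750981
l [-0.98875638 -0.14953534] tcp lat 1.1929948831035966
```

Request:
{"name": "step_arm", "arguments": {
  "plan": [
    {"dx":0,"dy":0.005,"dz":-0.0057,"ax":0,"ay":0,"az":0,"gripper":0},
    {"dx":-0.025,"dy":0,"dz":0,"ax":0,"ay":0,"az":0,"gripper":0},
    {"dx":-0.025,"dy":0,"dz":0,"ax":0,"ay":0,"az":0,"gripper":0},
    {"dx":-0.025,"dy":0,"dz":0,"ax":0,"ay":0,"az":0,"gripper":0},
    {"dx":-0.015,"dy":0,"dz":0,"ax":0,"ay":0,"az":0,"gripper":0},
    {"dx":-0.01,"dy":0,"dz":0,"ax":0,"ay":0,"az":0,"gripper":0},
    {"dx":-0.01,"dy":0,"dz":0,"ax":0,"ay":0,"az":0,"gripper":0}
  ]
}}

```text
clock: 13.78
eef_pos: [508.6, 149.4, 71.4]
tool_rot: [-3.142, -0.0, 1.72]
force: [0.7, 0.0, -1.0]
width: 22.0
gripper_force: 58.7
```

```bash
python3 - <<'E'
from plan import *
p,r,s=S(); print(s['torque'])
h=np.array([532.9,-13.4]); a=np.radians(98.6); e=np.array([np.cos(a),np.sin(a)]); l=np.array([-e[1],e[0]]); print('along',(p[:2]-h)@e,'lat',(p[:2]-h)@l,p[2])
a=grab('top')['color'][185:255,290:400,::-1]; b=grab('scene')['color'][215:290,220:370,::-1]
a=cv2.resize(a,None,fx=4,fy=4,interpolation=cv2.INTER_CUBIC); b=cv2.resize(b,None,fx=4,fy=4,interpolation=cv2.INTER_CUBIC)
o=np.zeros((580,600,3),np.uint8); o[:280,:440]=a; o[280:]=b; cv2.imwrite('pics/m5.png',o)
E
```

```text
[0.04562812 0.06054139 0.02401519]
along 164.5739084537294 lat -0.3369268435394045 71.3904323188928
```

View pics/m5.png

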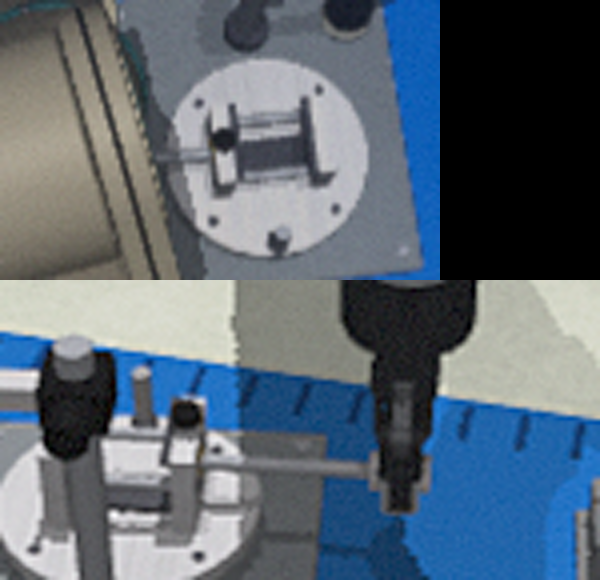

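The rod meets the clamp block at the bore (top panel about (210,152), scene about (205,463)) with no contact force, so I'll continue gently.

Request:
{"name": "step_arm", "arguments": {
  "plan": [
    {"dx":-0.012,"dy":0,"dz":0,"ax":0,"ay":0,"az":0,"gripper":0},
    {"dx":-0.012,"dy":0,"dz":0,"ax":0,"ay":0,"az":0,"gripper":0},
    {"dx":-0.012,"dy":0,"dz":0,"ax":0,"ay":0,"az":0,"gripper":0},
    {"dx":0,"dy":0,"dz":0,"ax":0,"ay":0,"az":0,"gripper":0}
  ]
}}

```text
clock: 14.38
eef_pos: [510.3, 138.2, 71.4]
tool_rot: [3.142, 0.0, 1.719]
force: [0.1, -0.1, -1.0]
width: 22.0
gripper_force: 58.9
```

Request:
{"name": "step_arm", "arguments": {
  "plan": [
    {"dx":-0.015,"dy":0,"dz":0,"ax":0,"ay":0,"az":0,"gripper":0},
    {"dx":-0.015,"dy":0,"dz":0,"ax":0,"ay":0,"az":0,"gripper":0},
    {"dx":-0.015,"dy":0,"dz":0,"ax":0,"ay":0,"az":0,"gripper":0},
    {"dx":-0.015,"dy":0,"dz":0,"ax":0,"ay":0,"az":0,"gripper":0},
    {"dx":-0.015,"dy":0,"dz":0,"ax":0,"ay":0,"az":0,"gripper":0},
    {"dx":0,"dy":0,"dz":0,"ax":0,"ay":0,"az":0,"gripper":0}
  ]
}}

```text
clock: 15.12
eef_pos: [513.7, 115.9, 71.4]
tool_rot: [3.142, 0.0, 1.719]
force: [0.8, 0.1, -0.4]
width: 22.2
gripper_force: 58.9
```

```bash
python3 - <<'E'
from plan import *
p,r,s=S(); print(s['torque'])
h=np.array([532.9,-13.4]); a=np.radians(98.6); e=np.array([np.cos(a),np.sin(a)]); l=np.array([-e[1],e[0]]); print('along',(p[:2]-h)@e,'lat',(p[:2]-h)@l,p[2])
a=grab('top')['color'][185:255,290:400,::-1]; b=grab('scene')['color'][215:290,220:370,::-1]
a=cv2.resize(a,None,fx=5,fy=5,interpolation=cv2.INTER_CUBIC)[:,150:]; b=cv2.resize(b[:,:100],None,fx=4,fy=4,interpolation=cv2.INTER_CUBIC)
o=np.zeros((350,800,3),np.uint8); o[:350,:400]=a; o[:300,400:]=b; cv2.imwrite('pics/m6.png',o)
E
```

```text
[-0.01385758  0.04223696  0.05132381]
along 130.68677262736472 lat -0.3241913774839088 71.4434324973053
```

View pics/m6.png

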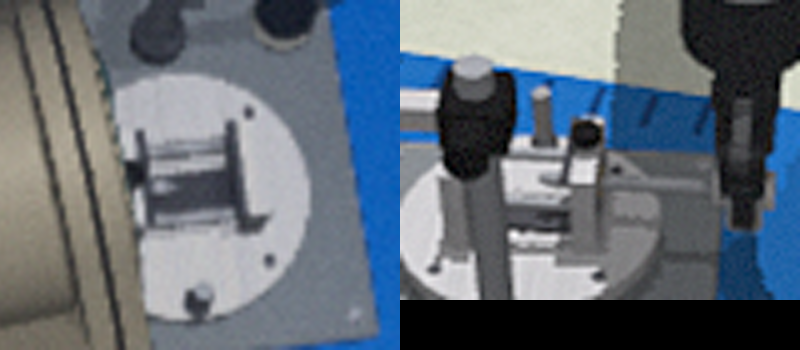

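The nose has emerged between the blocks (top panel (175,186)), midway between the fixed rods. I'll carry on to the jaw bore.

Request:
{"name": "step_arm", "arguments": {
  "plan": [
    {"dx":-0.018,"dy":0,"dz":0,"ax":0,"ay":0,"az":0,"gripper":0},
    {"dx":-0.018,"dy":0,"dz":0,"ax":0,"ay":0,"az":0,"gripper":0},
    {"dx":-0.018,"dy":0,"dz":0,"ax":0,"ay":0,"az":0,"gripper":0},
    {"dx":-0.018,"dy":0,"dz":0,"ax":0,"ay":0,"az":0,"gripper":0},
    {"dx":-0.018,"dy":0,"dz":0,"ax":0,"ay":0,"az":0,"gripper":0},
    {"dx":-0.018,"dy":0,"dz":0,"ax":0,"ay":0,"az":0,"gripper":0},
    {"dx":-0.012,"dy":0,"dz":0,"ax":0,"ay":0,"az":0,"gripper":0},
    {"dx":-0.012,"dy":0,"dz":0,"ax":0,"ay":0,"az":0,"gripper":0},
    {"dx":-0.012,"dy":0,"dz":0,"ax":0,"ay":0,"az":0,"gripper":0},
    {"dx":0,"dy":0,"dz":0,"ax":0,"ay":0,"az":0,"gripper":0}
  ]
}}

```text
clock: 16.48
eef_pos: [520.0, 73.4, 71.4]
tool_rot: [3.142, 0.0, 1.719]
force: [0.3, 0.5, -0.9]
width: 22.2
gripper_force: 59.0
```

```bash
cat > al.py <<'E'
from plan import *
p,r,s=S(); print('T',s['torque'],'F',s['force'])
h=np.array([532.9,-13.4]); a=np.radians(98.6); e=np.array([np.cos(a),np.sin(a)]); l=np.array([-e[1],e[0]]); print('along',(p[:2]-h)@e,'lat',(p[:2]-h)@l,p[2])
E
python3 al.py
```

```text
T [0.04820652 0.03799635 0.03056584] F [ 0.32000121  0.47410483 -0.91081486]
along 87.72822487347024 lat -0.24297683009629453 71.43131795321116
```

Request:
{"name": "step_arm", "arguments": {
  "plan": [
    {"dx":-0.012,"dy":0,"dz":0,"ax":0,"ay":0,"az":0,"gripper":0},
    {"dx":-0.012,"dy":0,"dz":0,"ax":0,"ay":0,"az":0,"gripper":0},
    {"dx":-0.012,"dy":0,"dz":0,"ax":0,"ay":0,"az":0,"gripper":0},
    {"dx":-0.012,"dy":0,"dz":0,"ax":0,"ay":0,"az":0,"gripper":0},
    {"dx":0,"dy":0,"dz":0,"ax":0,"ay":0,"az":0,"gripper":0}
  ]
}}

```text
clock: 17.1
eef_pos: [522.5, 58.9, 71.5]
tool_rot: [3.141, 0.0, 1.719]
force: [1.7, -0.4, -0.5]
width: 22.2
gripper_force: 59.0
```

```bash
python3 al.py
```

```text
T [-0.06956529 -0.2609917   0.1397162 ] F [ 1.71356931 -0.42043011 -0.4892549 ]
along 73.01955430003655 lat -0.4993082164499216 71.48864790651642
```

Request:
{"name": "step_arm", "arguments": {
  "plan": [
    {"dx":-0.01,"dy":0,"dz":0,"ax":0,"ay":0,"az":0,"gripper":0},
    {"dx":-0.01,"dy":0,"dz":0,"ax":0,"ay":0,"az":0,"gripper":0},
    {"dx":-0.006,"dy":0,"dz":0,"ax":0,"ay":0,"az":0,"gripper":0},
    {"dx":0,"dy":0,"dz":0,"ax":0,"ay":0,"az":0,"gripper":0}
  ]
}}

```text
clock: 17.6
eef_pos: [523.4, 51.4, 71.4]
tool_rot: [3.141, 0.0, 1.719]
force: [1.1, -0.1, 0.2]
width: 22.2
gripper_force: 59.0
```

```bash
python3 al.py
```

```text
T [ 0.00242284 -0.28185459  0.11154863] F [ 1.06815332 -0.08063905  0.15080289]
along 65.54128206668302 lat -0.26682630702494325 71.41674891427013
```

Approaching home; pushing in small rows until the force rises.

Request:
{"name": "step_arm", "arguments": {
  "plan": [
    {"dx":-0.005,"dy":0,"dz":0,"ax":0,"ay":0,"az":0,"gripper":0},
    {"dx":-0.005,"dy":0,"dz":0,"ax":0,"ay":0,"az":0,"gripper":0},
    {"dx":0,"dy":0,"dz":0,"ax":0,"ay":0,"az":0,"gripper":0}
  ]
}}

```text
clock: 17.98
eef_pos: [523.6, 49.6, 71.4]
tool_rot: [-3.142, -0.001, 1.72]
force: [1.0, 3.8, -0.0]
width: 22.8
gripper_force: 59.1
```

```bash
python3 al.py
```

```text
T [ 0.65605397 -0.23666135  0.11535672] F [ 0.97790587  3.78842377 -0.01228605]
along 63.72417019322531 lat -0.22591286882116945 71.41721235313895
```

Request:
{"name": "step_arm", "arguments": {
  "plan": [
    {"dx":-0.005,"dy":0,"dz":0,"ax":0,"ay":0,"az":0,"gripper":0},
    {"dx":-0.004,"dy":0,"dz":0,"ax":0,"ay":0,"az":0,"gripper":0},
    {"dx":0,"dy":0,"dz":0,"ax":0,"ay":0,"az":0,"gripper":0},
    {"dx":0,"dy":0,"dz":0,"ax":0,"ay":0,"az":0,"gripper":0}
  ]
}}

```text
clock: 18.48
eef_pos: [523.6, 49.5, 71.4]
tool_rot: [-3.141, -0.004, 1.723]
force: [0.2, 9.4, 1.0]
width: 22.2
gripper_force: 59.1
```

```bash
python3 - <<'E'
import al
from h import *
a=grab('top')['color'][170:270,310:410,::-1]; b=grab('scene')['color'][205:290,200:300,::-1]
o=np.zeros((400,800,3),np.uint8); o[:,:400]=cv2.resize(a,None,fx=4,fy=4,interpolation=cv2.INTER_CUBIC); o[:340,400:]=cv2.resize(b,None,fx=4,fy=4,interpolation=cv2.INTER_CUBIC); cv2.imwrite('pics/m7.png',o)
E
```

```text
T [1.83876231 0.07339375 0.08129025] F [0.20675965 9.40991641 1.0219697 ]
along 63.597779050570644 lat -0.170687174375767 71.43327079936918
```

View pics/m7.png

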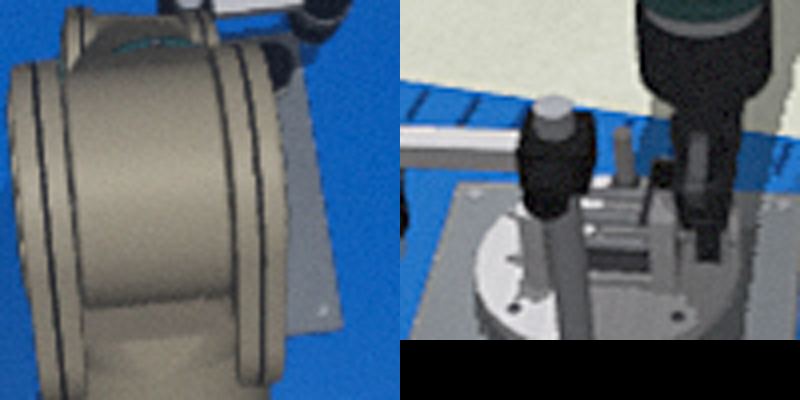

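The rod runs through both blocks (scene panel about (515–700, 230–260)) with the knob against the clamp block. It stopped hard at 63.6 mm from the axis (63 expected), held by a steady 9 N. Handing in.

```bash
python3 -c "
from cell import ctrl
print(ctrl.finish_job())"
```

```text
the job is handed in; nothing more can be done
None
```

The board holder is turned one click anticlockwise, the rod is through both bushes with its knob home against the clamp block, still gripped and held with about 9 N, and I never touched the phones, flux pot or screwdriver; the job is handed in at about 18.5 s, with no verdict returned.

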